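Take the grinding cup off its bayonet mount

TASK

Take the grinding cup off the spice grinder for washing: press the release button fully down, turn the cup anticlockwise by its bar grip, gently, until you feel it come up against its stop, lift it straight off and stand it upright on the round cork mat. Do not force or pull the cup while it is still held, do not jab the button, do not drop the cup, and leave the other things where they are.

Things in the scene. Friction and masses are not known exactly. Their poses are not given: they have to be found in the camera images.
- grinder: spice grinder, fast on the worktop: grey motor base 112 mm deep (x), 172 mm long (y from -116 to +56 mm), 90 mm high; on top, round the origin's vertical axis, the cup's black socket (76 mm outside, 22 mm high), and 82 mm to its -y side the button. Origin at the underside below the socket's centre, z up, front (air slots) to -x. More than 50 N between cup and grinder is forcing it
- cup: steel grinding cup, 74 mm across, 98 mm high overall, black fixed lid, 0.15 to 0.31 kg. Origin at the centre of the flat underside of its foot (50 mm across); seated, that is 90 mm over the worktop. z up; x along the bar grip. Two lugs on the foot along +y and -y, 6 mm long, 5 to 12 mm over the underside. Locked, its x lies along the grinder's x within 3 degrees
- bar (a point): middle of the cup's black bar grip, 86 mm over the cup's underside. The bar is 56 mm long (cup x), 14 mm thick (cup y), and stands on the lid from 62 to 98 mm over the underside
- release (a joint): the round black release button, 25 mm across: 0 up, 0.008 fully down (m). It resists with about 5 N, then meets a hard end, and stays where it is pushed. Up, its pin stops the cup after a few degrees of turn; from 0.0065 the pin is clear. Take no more than 30 N to it
- button_top (a point): centre of the top of the release button (118 mm over the worktop when up, 110 mm when down; the collar round it, 36 mm across, reaches to 106 mm)
- mat: round cork mat lying fast on the worktop, 140 mm across, 8 mm thick; origin at the centre of its underside
- jar: small spice jar with a gold cap, 43 mm across, 96 mm high, loose bystander; origin at its underside
- case: small blue box, 34x42x18 mm, loose bystander; origin at its underside
- socket (a point): centre of the socket's floor, 90 mm over the worktop. Claws over the cup's lugs hold it; play 2 mm sideways, 3 mm up. Button down, the cup turns easily anticlockwise from above to a hard stop, 44 to 85 degrees on (hidden, differs each time). At the stop, and up to 3 degrees short of it, it lifts straight out, free after 22 mm. 0.3 N m on the stop is about 10 N
Not all that is in view belongs to the job. Of the things like the cup, leave any that is yellow; of the rest the smaller one is meant.

How it is judged:
On the way, in this order (a step that is already met when the one before it is completed fails the run):
1. the button is pressed fully down while the cup is still locked in the socket (value of joint release above 0.0065 m and z of cup in the frame of grinder below 0.095 m and angle between the x axis of cup and the x axis of grinder, either way round below 0.25 rad), for 0.1 s.
2. the cup is turned free (over 38 degrees) while still down in the socket (angle between the x axis of cup and the x axis of grinder, either way round above 0.66 rad and z of cup in the frame of grinder below 0.096 m and horizontal distance between cup and socket below 0.006 m), for 0.1 s.
3. the cup is lifted upright out of the socket (height (world z) of cup above 0.118 m and angle between cup's own z axis and vertical below 0.3 rad), for 0.05 s.
At the end, for the whole second after the job is handed in: the cup stands upright (within 5 degrees), at rest on the cork mat, its whole foot on it (axis within 45 mm of the mat's centre) (horizontal distance between cup and mat below 0.045 m and z of cup in the frame of mat between 0.005 and 0.011 m and angle between cup's own z axis and vertical below 0.08 rad and linear speed of cup below 0.02 m/s); the robot touches nothing.
It fails at once if the cup is forced against the grinder (over 50 N) (contact force between cup and grinder above 50 N).
It fails at once if the button is jabbed (over 30 N) (contact force between the fingers and release above 30 N).
It fails at once if the cup is banged on the mat (over 60 N) (contact force between cup and mat above 60 N).
It fails at once if the cup is let fall (over about 10 mm: untouched by the fingers and faster than 0.45 m/s) (contact force between the fingers and cup below 0.5 N and linear speed of cup above 0.45 m/s).
It fails at once if the spice jar or the blue box is pushed away (30 mm), or the jar tipped (distance of any of jar, case from where it was at the start of the episode above 0.03 m or angle between jar's own z axis and vertical above 0.5 rad).
It also fails if it takes over 72 s, if anything falls off the work surface, if the arm or the gripper's body presses on something with over 40 N, if the wrist force passes 120 N, or if a joint passes its speed limit or range.

ROBOT

A 7-joint arm with a two-finger parallel gripper is mounted at the origin on the work surface; the furniture and walls round the work are solid. World frame = base frame: x ahead of the robot, y to its left, z up, the work surface at z = 0. Lengths are in m, angles in rad, forces in N, time in s.
With the tool pointing down it reaches from about 0.425 to 0.925 m from the base axis. Payload 6.8 kg.
Tool frame: the origin (TCP) lies on the centre line of the jaws, within the pads' length; the fingertips stand 19 mm ahead of it and the grasp point (between the pads) is the TCP; z points along the fingers, y is the line along which they close (so a half turn about z gives the same grasp; the last joint's range is limited). The gripper opens to 85 mm and grips with 20 to 120 N. Pads are 22 mm wide; open, the fingers measure 114 mm over their backs; the gripper's body (76 mm by 85 mm) begins 54 mm behind the grasp point. The pads swing forward as they close: fully open they stand 13 mm farther back than shut.
Start: joints at [1.027, 0.477, 0.022, 1.555, -0.011, 1.109, -0.083], TCP at [0.285, -0.612, 0.25] pointing down, gripper open.
Joint ranges: [-2.96, 2.96], [-0.34, 2.1], [-1.41, 1.46], [0.24, 2.44], [-1.37, 4.51], [0.17, 1.92], [-2.96, 2.96]. Speed limits (rad/s): [2.39, 2.39, 3.14, 3.14, 3.14, 3.14, 3.14].

INTERFACE

Orientations are given as a rotation vector (axis times angle).
In Python, from bench import r gives the robot as it stands. The module is installed in compiled form; this text tells all that it offers.
- The arm moves only by the tool arm_command, never from a script. Its argument "rows" is a list of rows, each an object of numbers: "fingers": the opening, from -1 (shut) to 1 (fully open); "x", "y", "z": the shift along the tool's x, y, z in m; "ax", "ay", "az": the turn, a rotation vector about the tool's x, y, z in degrees. In form: [{"fingers": .., "x": .., "y": .., "z": .., "ax": .., "ay": .., "az": ..}, ...]. A call has 1 to 10 rows; each row shifts and turns the commanded pose from where the row before left it, along the tool's axes as they then stand; what a row does not reach is not made up. A row lasts 1/12 s, in which the tool goes at most 41.7 mm and 7.16 degrees, less where a joint would pass 70% of its speed; a pose out of reach is approached as far as the arm can. A call is refused whole if a number of a shift passes 0.0417 or a number of a turn 7.16, either way. A call with a gripper value outside its range is refused whole. The fingers move at their own pace and stop on an object; "grip_force" is the grip in N (left out, the last holds). Time passes only in rows, so rows that do not move let the fingers close. It gives the time, the measured TCP pose, the force, the opening and the grip force at its end, in the units of the state.
- r.get_obs(): the state, without advancing time (a new reading comes with each control period).
- r.grab_frame(name): name is "side" or "top" or "wrist"; returns a dict with "frame" (400x640x3 uint8, red, green, blue), "depth" (400x640 float32, m along the optical axis (not along the pixel's ray), 0 where there is no reading), "K" (3x3 intrinsics, pixels), "world_from_camera" (4x4, takes a point from camera to world coordinates). Camera axes: x right, y down, z forward; pixel columns grow to the right and rows downward; lengths in m; the calibration is good to about 2 mm. A picture is of the moment at which its call begins.
- r.hand_in(): hands the job in; it is judged then, once.
The state is a dict: "clock": time; "joints": joint angles; "qvel": joint speeds; "tau": joint torques, N m; "tcp_pos": TCP position; "orientation": TCP orientation; "contact_force": force on the tool from outside, world axes, zero at the start; "moment": the same for the moment, N m; "grip_width": finger opening in m; "gripper_force": force on a finger pad.
Only numpy, scipy, OpenCV 4.12 (cv2) and the standard library are available. Lean on these libraries where they do the work, as an engineer would, in place of code of your own. Each camera call takes 0.05 s, during which the arm holds its last target. There are 200 camera calls.

## Working session

There is one attempt and no reset: what is moved stays moved. The work goes in short steps, Python scripts to look and compute and a tool call to move; the robot and the scene stay as the last step left them, time stands still between calls to the robot, and variables do not carry over. Pictures are saved under pics/ and viewed, at most 10 in all, crops included, and the job is handed in when it is done.

Besides the shell and the picture viewer there is one more tool, called after "Emit:" as name(argument=value, ...) on one line, values as JSON. arm_command: Moves the arm, as the interface text tells. Its arguments: {"type":"object","properties":{"rows":{"type":"array"},"grip_force":{"type":"number"}},"required":["rows"]}

```bash
mkdir -p pics; cat > h.py <<'E'
import numpy as np, cv2
from bench import r
from scipy.spatial.transform import Rotation as R
def grab(n,save=None):
    f=r.grab_frame(n); 
    if save: cv2.imwrite('pics/'+save,cv2.cvtColor(f['frame'],cv2.COLOR_RGB2BGR))
    return f
def cloud(f):
    d=f['depth'];K=f['K'];v,u=np.mgrid[:d.shape[0],:d.shape[1]]
    P=np.stack([(u-K[0,2])/K[0,0]*d,(v-K[1,2])/K[1,1]*d,d],-1)
    T=f['world_from_camera'];W=P@T[:3,:3].T+T[:3,3]; W[d==0]=np.nan
    return W
def proj(f,p):
    T=f['world_from_camera'];c=T[:3,:3].T@(np.array(p)-T[:3,3]);q=f['K']@c;return q[:2]/q[2]
E
python3 - <<'E'
from h import *
for n in ('top','side'):
    f=grab(n,n+'0.png'); np.savez(n+'0.npz',**f); print(n,f['world_from_camera'].round(3).tolist(),f['K'][0,0])
o=r.get_obs();print(o)
print(R.from_rotvec(o['orientation']).as_matrix().round(3))
E
```

```text
top [[0.006, -0.994, 0.108, 0.366], [-1.0, -0.004, 0.014, 0.131], [-0.014, -0.108, -0.994, 1.071], [0.0, 0.0, 0.0, 1.0]] 462.6501155326299
side [[-0.035, 0.866, -0.499, 1.008], [0.999, 0.037, -0.005, 0.164], [0.015, -0.499, -0.867, 1.027], [0.0, 0.0, 0.0, 1.0]] 471.3925820477402
{'clock': 0.1, 'joints': array([ 1.02692692,  0.47775503,  0.0223493 ,  1.55631828, -0.01153872,
        1.10932974, -0.0830999 ]), 'qvel': array([ 7.67506697e-05, -1.94229531e-03,  3.27457726e-04, -2.74537944e-03,
       -1.75730988e-04, -8.08050581e-04, -1.00834255e-03]), 'tau': array([ 4.71331441e-03, -5.97765219e+01,  1.61397893e+00, -2.81957066e+01,
        1.28522908e-02,  4.96644789e-03,  2.77838825e-05]), 'tcp_pos': array([ 0.28471151, -0.61146789,  0.24941232]), 'orientation': array([-3.06573414e+00, -6.78747360e-01,  7.11172094e-04]), 'contact_force': array([ 0.0358293 ,  0.24324303, -0.41274107]), 'moment': array([-0.03408432, -0.03865226, -0.00251124]), 'gripper_force': 0.0, 'grip_width': 0.08543752672482026}
[[ 0.907  0.422 -0.001]
 [ 0.422 -0.907  0.001]
 [-0.    -0.002 -1.   ]]
```

View pics/top0.png

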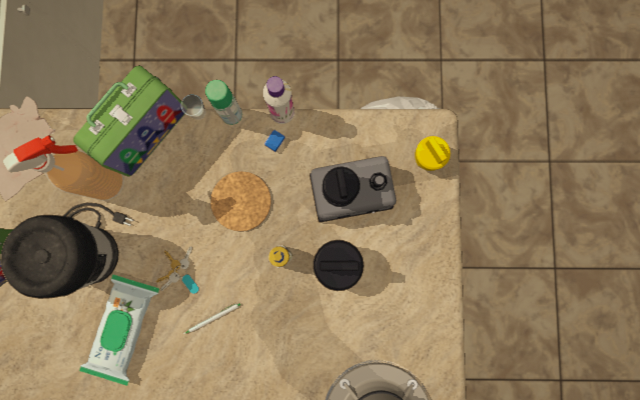

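View pics/side0.png

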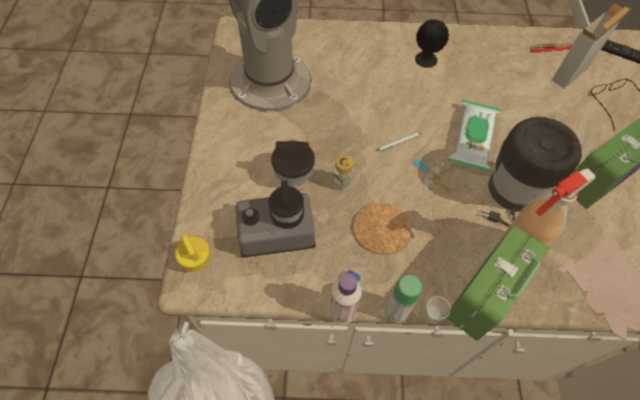

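Top view: the cup could be the black one on the grinder (341,187), the yellow one (433,153) or the larger black one (338,265). I choose the one in the grinder, since it is smaller and not yellow. The button is at (378,181), the mat at (240,200), the jar at (279,257) and the case at (275,141).

```bash
cat > m.py <<'E'
from h import *
for n in ('top','side'):
    f=dict(np.load(n+'0.npz'));W=cloud(f)
    z=W[...,2];x=W[...,0];y=W[...,1]
    reg=lambda u,v,s:(slice(v-s,v+s),slice(u-s,u+s))
    P={'top':{'cup':(341,187,26),'btn':(378,181,11),'mat':(240,200,36)},'side':{'cup':(287,203,26),'btn':(250,214,12),'mat':(382,228,36)}}[n]
    for k,(u,v,s) in P.items():
        w=W[reg(u,v,s)].reshape(-1,3);w=w[~np.isnan(w[:,0])]
        lo,hi={'cup':(.176,.2),'btn':(.112,.124),'mat':(.005,.012)}[k]
        q=w[(w[:,2]>lo)&(w[:,2]<hi)]
        c,sz,a=cv2.minAreaRect((q[:,:2]*1000).astype(np.float32))
        print(n,k,len(q),'median',np.median(q,0).round(4),'rect',np.round(c,1),np.round(sz,1),round(a,1),'ext',np.ptp(q,0).round(3))
    # body top
    u,v=P['cup'][:2]
    w=W[v-60:v+60,u-70:u+80].reshape(-1,3);q=w[(w[:,2]>.082)&(w[:,2]<.095)]
    print(n,'body',[np.round(t,1) for t in cv2.minAreaRect((q[:,:2]*1000).astype(np.float32))])
f=np.load('top0.npz')['frame'][100:300,240:480]
cv2.imwrite('pics/crop0.png',cv2.cvtColor(cv2.resize(f,(720,600),interpolation=2),cv2.COLOR_RGB2BGR))
E
python3 m.py
```

```text
top cup 217 median [0.4954 0.0882 0.1889] rect [495.4  87.3] [55.4 14.1] 10.1 ext [0.055 0.021 0.017]
top btn 114 median [0.5104 0.0077 0.1195] rect [510.6   6.9] [23.3 25.2] 82.8 ext [0.027 0.023 0.011]
top mat 2588 median [0.4771 0.3135 0.0091] rect [481.5 315.5] [166.1 167.2] 0.4 ext [0.166 0.168 0.007]
top body [array([458.1,  99. ]), array([181. , 267.3]), np.float64(10.6)]
side cup 166 median [0.5022 0.0889 0.1868] rect [497.9  88.4] [56.3 13.8] 9.9 ext [0.055 0.02  0.014]
side btn 95 median [0.5141 0.0083 0.1176] rect [512.9   8.3] [22.8 23.8] 47.3 ext [0.024 0.024 0.009]
side mat 2026 median [0.4826 0.3143 0.0076] rect [472.5 320.6] [185.2 173.2] 1.3 ext [0.187 0.173 0.007]
side body [array([443.3,  91.1]), array([196. , 311.2]), np.float64(65.1)]
```

View pics/crop0.png

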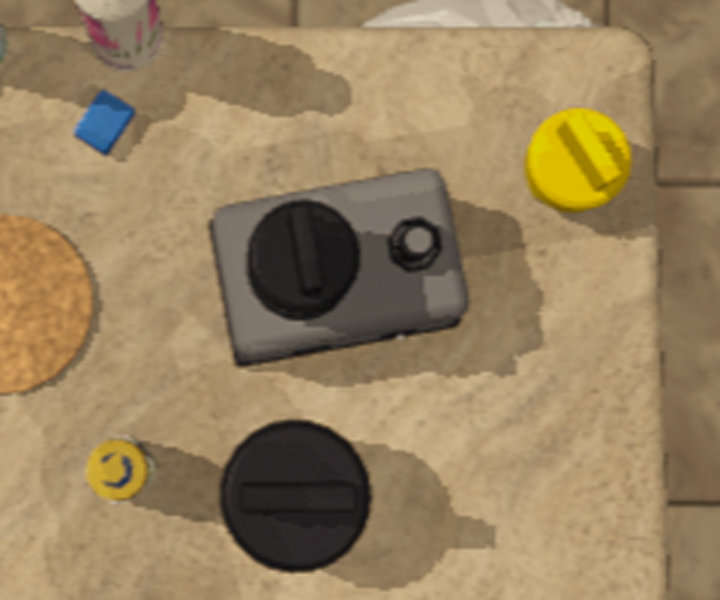

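The crop confirms the choice: the black-lidded cup on the grey base with its bar, and the button to the right at crop (415,243). The sizes match: bar 55x14 mm, cup-to-button distance 82 mm. The grinder yaw is about +10.5°.

Emit:
arm_command(rows=[{"fingers":-1,"x":0.028,"y":-0.028},{"fingers":-1,"x":0.028,"y":-0.028},{"fingers":-1,"x":0.028,"y":-0.028},{"fingers":-1,"x":0.028,"y":-0.028},{"fingers":-1,"x":0.028,"y":-0.028},{"fingers":-1,"x":0.028,"y":-0.028},{"fingers":-1,"x":0.028,"y":-0.028},{"fingers":-1,"x":0.028,"y":-0.028},{"fingers":-1,"x":0.028,"y":-0.028},{"fingers":-1,"x":0.028,"y":-0.028}], grip_force=30)

```text
validation failed for argument at $.ro...
```

Emit:
arm_command(rows=[{"fingers":-1,"x":0.028,"y":-0.028},{"fingers":-1,"x":0.028,"y":-0.028},{"fingers":-1,"x":0.028,"y":-0.028},{"fingers":-1,"x":0.028,"y":-0.028},{"fingers":-1,"x":0.028,"y":-0.028},{"fingers":-1,"x":0.02,"y":-0.02},{"fingers":-1,"az":5},{"fingers":-1,"az":5},{"fingers":-1,"az":5},{"fingers":-1}])

```text
validation failed for argument at $.ro...
```

```bash
cat > st.py <<'E'
from h import *
import sys
def to(p,yawy=None):
    o=r.get_obs();M=R.from_rotvec(o['orientation']).as_matrix()
    print('t %.1f'%o['clock'],'tcp',o['tcp_pos'].round(4),'yaw_y %.1f'%np.degrees(np.arctan2(M[1,1],M[0,1])),'F',o['contact_force'].round(1),'M',o['moment'].round(2),'w %.4f'%o['grip_width'],'gf %.1f'%o['gripper_force'],'q',o['joints'].round(2),'zt',M[:,2].round(3))
    if p is not None: print('shift tool',(M.T@(np.array(p)-o['tcp_pos'])).round(4))
if __name__=='__main__': to([float(a) for a in sys.argv[1:4]] if len(sys.argv)>3 else None)
E
python3 st.py .5118 .0075 .15
python3 -c "
from h import *
f=grab('wrist','w1.png');np.savez('w1.npz',**f)
for n,p in (('btn',[.5118,.0075,.118]),('cup',[.4965,.088,.188])): print(n,proj(f,p))
W=cloud(f)
u,v=proj(f,[.4965,.088,.188]).astype(int)
for k,(lo,hi) in dict(bar=(.18,.195),btn=(.114,.123),mat=(.005,.011)).items():
    m=(W[...,2]>lo)&(W[...,2]<hi)
    q=W[m];print(k,len(q),[np.round(t,1) for t in cv2.minAreaRect((q[:,:2]*1000).astype(np.float32))] if len(q)>4 else '')
"
```

```text
t 0.1 tcp [ 0.2847 -0.6115  0.2494] yaw_y -65.0 F [ 0.   0.2 -0.4] M [-0.03 -0.04 -0.  ] w 0.0854 gf 0.0 q [ 1.03  0.48  0.02  1.56 -0.01  1.11 -0.08] zt [-0.001  0.001 -1.   ]
shift tool [ 0.4671 -0.4651  0.1002]
btn [-1055.41930237 -1112.17994259]
cup [-3999.8863807  -3295.25350748]
bar 0 
btn 0 
mat 0
```

View pics/w1.png

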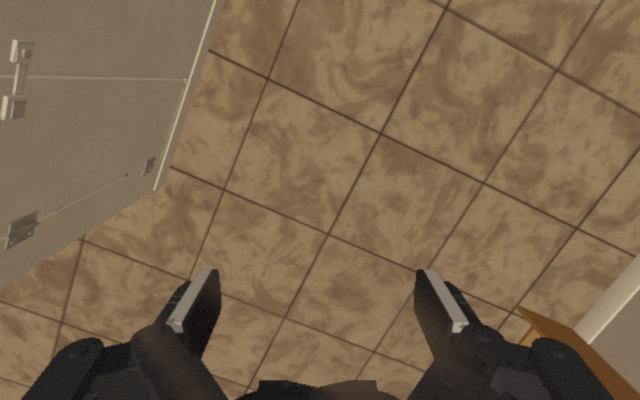

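The move was refused, so the wrist view still shows only the floor. I think every key is required, so I'll retry with full rows.

Emit:
arm_command(rows=[{"fingers":-1,"x":0.028,"y":-0.028,"z":0,"ax":0,"ay":0,"az":0},{"fingers":-1,"x":0.028,"y":-0.028,"z":0,"ax":0,"ay":0,"az":0},{"fingers":-1,"x":0.028,"y":-0.028,"z":0,"ax":0,"ay":0,"az":0},{"fingers":-1,"x":0.028,"y":-0.028,"z":0,"ax":0,"ay":0,"az":0},{"fingers":-1,"x":0.028,"y":-0.028,"z":0,"ax":0,"ay":0,"az":0},{"fingers":-1,"x":0.028,"y":-0.028,"z":0,"ax":0,"ay":0,"az":0},{"fingers":-1,"x":0.028,"y":-0.028,"z":0,"ax":0,"ay":0,"az":0},{"fingers":-1,"x":0.028,"y":-0.028,"z":0,"ax":0,"ay":0,"az":0},{"fingers":-1,"x":0.028,"y":-0.028,"z":0,"ax":0,"ay":0,"az":0},{"fingers":-1,"x":0.028,"y":-0.028,"z":0,"ax":0,"ay":0,"az":0}], grip_force=30)

```text
clock: 0.98
tcp_pos: [0.4207, -0.238, 0.2503]
orientation: [3.067, 0.679, -0.0]
contact_force: [2.1, -0.4, -0.7]
grip_width: -0.0001
gripper_force: 0.0
```

Emit:
arm_command(rows=[{"fingers":-1,"x":0.028,"y":-0.028,"z":0,"ax":0,"ay":0,"az":0},{"fingers":-1,"x":0.028,"y":-0.028,"z":0,"ax":0,"ay":0,"az":0},{"fingers":-1,"x":0.028,"y":-0.028,"z":0,"ax":0,"ay":0,"az":0},{"fingers":-1,"x":0.028,"y":-0.028,"z":0,"ax":0,"ay":0,"az":0},{"fingers":-1,"x":0.028,"y":-0.028,"z":0,"ax":0,"ay":0,"az":5},{"fingers":-1,"x":0.028,"y":-0.028,"z":0,"ax":0,"ay":0,"az":5},{"fingers":-1,"x":0.012,"y":-0.016,"z":0,"ax":0,"ay":0,"az":4},{"fingers":-1,"x":0,"y":0,"z":0,"ax":0,"ay":0,"az":0},{"fingers":-1,"x":0,"y":0,"z":0,"ax":0,"ay":0,"az":0}], grip_force=30)

```text
clock: 1.73
tcp_pos: [0.5126, 0.0018, 0.25]
orientation: [-3.126, -0.306, 0.001]
contact_force: [-0.6, -0.5, -0.0]
grip_width: 0.0002
gripper_force: 0.0
```

```bash
python3 st.py .5118 .0075 .15
cat > w.py <<'E'
from h import *
import sys
n=sys.argv[1]
f=grab('wrist',n+'.png')
for k,p in (('btn',[.5118,.0075,.118]),('cup',[.4965,.088,.188])): print(k,proj(f,p).round())
W=cloud(f)
for k,(lo,hi,c,rad) in dict(bar=(.18,.195,(.4965,.088),.045),btn=(.114,.123,(.5118,.0075),.025)).items():
    m=(W[...,2]>lo)&(W[...,2]<hi)&(np.hypot(W[...,0]-c[0],W[...,1]-c[1])<rad)
    q=W[m];print(k,len(q),[np.round(t,1) for t in cv2.minAreaRect((q[:,:2]*1000).astype(np.float32))] if len(q)>4 else '', np.median(q,0).round(4))
E
python3 w.py w2
```

```text
t 1.7 tcp [0.5126 0.0018 0.25  ] yaw_y -78.8 F [-0.6 -0.5 -0. ] M [-0.04  0.02 -0.04] w 0.0002 gf 0.0 q [ 0.15  0.23 -0.32  1.92  0.09  1.   -1.58] zt [-0.001  0.    -1.   ]
shift tool [ 0.0004 -0.0057  0.1   ]
btn [309. 195.]
cup [168. 231.]
bar 2313 [array([496.3,  86.1]), array([55.5, 14.6]), np.float64(9.8)] [0.4993 0.0849 0.1878]
btn 724 [array([511.7,   5.7]), array([23.8, 24. ]), np.float64(9.0)] [0.5123 0.0059 0.1184]
```

View pics/w2.png

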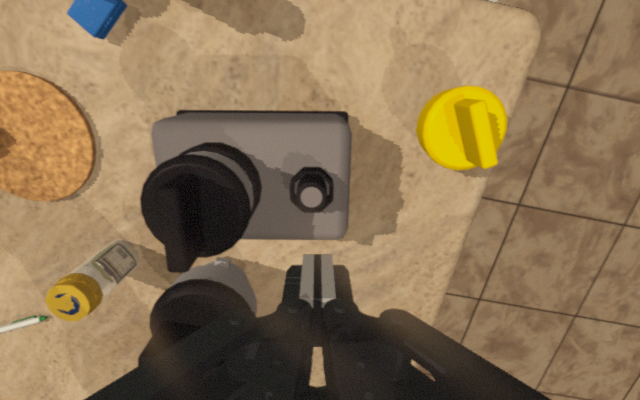

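The wrist view shows the button at (312,190), the bar at (185,225) and the jar clear of the way. The button is at (0.512, 0.006). Descending.

Emit:
arm_command(rows=[{"fingers":-1,"x":0,"y":-0.0042,"z":0.03,"ax":0,"ay":0,"az":0},{"fingers":-1,"x":0,"y":0,"z":0.03,"ax":0,"ay":0,"az":0},{"fingers":-1,"x":0,"y":0,"z":0.03,"ax":0,"ay":0,"az":0},{"fingers":-1,"x":0,"y":0,"z":0.012,"ax":0,"ay":0,"az":0},{"fingers":-1,"x":0,"y":0,"z":0.003,"ax":0,"ay":0,"az":0},{"fingers":-1,"x":0,"y":0,"z":0,"ax":0,"ay":0,"az":0},{"fingers":-1,"x":0,"y":0,"z":0,"ax":0,"ay":0,"az":0}])

```text
clock: 2.37
tcp_pos: [0.5123, 0.0037, 0.1461]
orientation: [3.127, 0.298, 0.002]
contact_force: [-0.3, -0.0, 0.2]
grip_width: 0.0004
gripper_force: 0.0
```

Emit:
arm_command(rows=[{"fingers":-1,"x":0,"y":0,"z":0.002,"ax":0,"ay":0,"az":0},{"fingers":-1,"x":0,"y":0,"z":0.002,"ax":0,"ay":0,"az":0},{"fingers":-1,"x":0,"y":0,"z":0.002,"ax":0,"ay":0,"az":0},{"fingers":-1,"x":0,"y":0,"z":0.002,"ax":0,"ay":0,"az":0},{"fingers":-1,"x":0,"y":0,"z":0.002,"ax":0,"ay":0,"az":0},{"fingers":-1,"x":0,"y":0,"z":0,"ax":0,"ay":0,"az":0}])

```text
clock: 2.87
tcp_pos: [0.5121, 0.0047, 0.1354]
orientation: [3.127, 0.3, 0.001]
contact_force: [0.8, 1.2, 0.7]
grip_width: -0.0
gripper_force: 0.5
```

Emit:
arm_command(rows=[{"fingers":-1,"x":0,"y":0,"z":0.001,"ax":0,"ay":0,"az":0},{"fingers":-1,"x":0,"y":0,"z":0.001,"ax":0,"ay":0,"az":0},{"fingers":-1,"x":0,"y":0,"z":0.001,"ax":0,"ay":0,"az":0},{"fingers":-1,"x":0,"y":0,"z":0,"ax":0,"ay":0,"az":0}])

```text
clock: 3.2
tcp_pos: [0.5121, 0.0046, 0.1323]
orientation: [3.127, 0.3, 0.001]
contact_force: [0.8, -0.5, 2.7]
grip_width: 0.0001
gripper_force: 1.7
```

Emit:
arm_command(rows=[{"fingers":-1,"x":0,"y":0,"z":0.001,"ax":0,"ay":0,"az":0},{"fingers":-1,"x":0,"y":0,"z":0.001,"ax":0,"ay":0,"az":0},{"fingers":-1,"x":0,"y":0,"z":0,"ax":0,"ay":0,"az":0}])

```text
clock: 3.45
tcp_pos: [0.5121, 0.0046, 0.1302]
orientation: [3.127, 0.3, 0.001]
contact_force: [0.5, 0.1, 3.0]
grip_width: -0.0001
gripper_force: 1.6
```

Emit:
arm_command(rows=[{"fingers":-1,"x":0,"y":0,"z":0.0008,"ax":0,"ay":0,"az":0},{"fingers":-1,"x":0,"y":0,"z":0,"ax":0,"ay":0,"az":0}])

```text
clock: 3.62
tcp_pos: [0.512, 0.0047, 0.1295]
orientation: [3.127, 0.3, 0.001]
contact_force: [1.0, -0.9, 3.2]
grip_width: 0.0006
gripper_force: 1.7
```

Emit:
arm_command(rows=[{"fingers":-1,"x":0,"y":0,"z":0.0006,"ax":0,"ay":0,"az":0},{"fingers":-1,"x":0,"y":0,"z":0,"ax":0,"ay":0,"az":0}])

```text
clock: 3.78
tcp_pos: [0.5121, 0.0047, 0.1291]
orientation: [3.127, 0.3, 0.001]
contact_force: [0.8, -1.4, 4.5]
grip_width: -0.0003
gripper_force: 2.6
```

Emit:
arm_command(rows=[{"fingers":-1,"x":0,"y":0,"z":0.0005,"ax":0,"ay":0,"az":0},{"fingers":-1,"x":0,"y":0,"z":0,"ax":0,"ay":0,"az":0}])

```text
clock: 3.95
tcp_pos: [0.5121, 0.0046, 0.129]
orientation: [3.127, 0.3, 0.001]
contact_force: [-1.0, -1.0, 9.4]
grip_width: 0.0001
gripper_force: 4.7
```

The button is at its hard end: fingertips at 0.110 m, 9 N. Rising and moving over the bar.

Emit:
arm_command(rows=[{"fingers":-1,"x":0,"y":0,"z":-0.01,"ax":0,"ay":0,"az":0},{"fingers":-1,"x":0,"y":0,"z":-0.03,"ax":0,"ay":0,"az":0},{"fingers":-1,"x":0,"y":0,"z":-0.04,"ax":0,"ay":0,"az":0},{"fingers":0,"x":0,"y":0,"z":-0.03,"ax":0,"ay":0,"az":1},{"fingers":0,"x":0,"y":-0.028,"z":0,"ax":0,"ay":0,"az":0},{"fingers":0,"x":0,"y":-0.028,"z":0,"ax":0,"ay":0,"az":0},{"fingers":0,"x":0,"y":-0.028,"z":0,"ax":0,"ay":0,"az":0},{"fingers":0,"x":0,"y":0,"z":0,"ax":0,"ay":0,"az":0},{"fingers":0,"x":0,"y":0,"z":0,"ax":0,"ay":0,"az":0}])

```text
clock: 4.7
tcp_pos: [0.4962, 0.0893, 0.2384]
orientation: [-3.129, -0.279, 0.002]
contact_force: [-0.1, -0.4, -0.0]
grip_width: 0.0426
gripper_force: 0.0
```

```bash
python3 st.py .4965 .087 .178; python3 w.py w3
```

```text
t 4.7 tcp [0.4962 0.0893 0.2384] yaw_y -79.8 F [-0.1 -0.4 -0. ] M [-0.02 -0.01 -0.06] w 0.0426 gf 0.0 q [ 0.03  0.24 -0.38  1.95  0.1   0.98 -1.79] zt [-0.001  0.    -1.   ]
shift tool [-0.0001  0.0023  0.0604]
btn [426. 199.]
cup [318. 241.]
bar 2222 [array([496. ,  86.4]), array([56.1, 14. ]), np.float64(10.5)] [0.4994 0.087  0.188 ]
btn 0  [nan nan nan]
  return _methods._mean(a, axis=axis, dtype=dtype,
  ret = um.true_divide(
```

No button points are left above 0.114 m, so the button is down. The bar is at (0.496, 0.087). Descending to straddle it.

Emit:
arm_command(rows=[{"fingers":0,"x":0,"y":0.0023,"z":0.02,"ax":0,"ay":0,"az":0},{"fingers":0,"x":0,"y":0,"z":0.02,"ax":0,"ay":0,"az":0},{"fingers":0,"x":0,"y":0,"z":0.01,"ax":0,"ay":0,"az":0},{"fingers":0,"x":0,"y":0,"z":0.008,"ax":0,"ay":0,"az":0},{"fingers":0,"x":0,"y":0,"z":0,"ax":0,"ay":0,"az":0},{"fingers":-0.4,"x":0,"y":0,"z":0,"ax":0,"ay":0,"az":0},{"fingers":-0.4,"x":0,"y":0,"z":0,"ax":0,"ay":0,"az":0},{"fingers":-0.4,"x":0,"y":0,"z":0,"ax":0,"ay":0,"az":0}], grip_force=30)

```text
clock: 5.42
tcp_pos: [0.4983, 0.0853, 0.1813]
orientation: [-3.13, -0.273, -0.003]
contact_force: [-0.3, 0.7, -0.0]
grip_width: 0.0256
gripper_force: 0.0
```

Emit:
arm_command(rows=[{"fingers":-1,"x":0,"y":0,"z":0,"ax":0,"ay":0,"az":0},{"fingers":-1,"x":0,"y":0,"z":0,"ax":0,"ay":0,"az":0},{"fingers":-1,"x":0,"y":0,"z":0,"ax":0,"ay":0,"az":0},{"fingers":-1,"x":0,"y":0,"z":0,"ax":0,"ay":0,"az":0},{"fingers":-1,"x":0,"y":0,"z":0,"ax":0,"ay":0,"az":0}])

```text
clock: 5.83
tcp_pos: [0.498, 0.0856, 0.1809]
orientation: [-3.129, -0.273, -0.002]
contact_force: [-0.8, 1.5, 4.5]
grip_width: 0.0133
gripper_force: 35.7
```

```bash
python3 st.py
```

```text
t 5.8 tcp [0.498  0.0856 0.1809] yaw_y -80.0 F [-0.8  1.5  4.5] M [ 0.33  0.07 -0.06] w 0.0133 gf 35.7 q [ 0.02  0.31 -0.37  2.01  0.14  0.85 -1.83] zt [ 0.001  0.    -1.   ]
```

Gripped: width 13.3 mm, small forces. Turning anticlockwise (az negative).

Emit:
arm_command(rows=[{"fingers":-1,"x":0,"y":0,"z":-0.0005,"ax":0,"ay":0,"az":-2},{"fingers":-1,"x":0,"y":0,"z":0,"ax":0,"ay":0,"az":-2},{"fingers":-1,"x":0,"y":0,"z":0,"ax":0,"ay":0,"az":-2},{"fingers":-1,"x":0,"y":0,"z":0,"ax":0,"ay":0,"az":-2},{"fingers":-1,"x":0,"y":0,"z":0,"ax":0,"ay":0,"az":0}])

```text
clock: 6.25
tcp_pos: [0.4972, 0.0858, 0.181]
orientation: [-3.102, -0.493, 0.001]
contact_force: [-2.1, 2.8, 3.5]
grip_width: 0.0136
gripper_force: 35.7
```

```bash
python3 st.py
```

```text
t 6.2 tcp [0.4972 0.0858 0.181 ] yaw_y -71.9 F [-2.1  2.8  3.5] M [ 0.75  0.58 -0.04] w 0.0136 gf 35.7 q [ 0.04  0.31 -0.39  2.    0.15  0.86 -1.7 ] zt [-0.001  0.001 -1.   ]
```

Free past the pin, Mz about 0.

Emit:
arm_command(rows=[{"fingers":-1,"x":0,"y":0,"z":0,"ax":0,"ay":0,"az":-3},{"fingers":-1,"x":0,"y":0,"z":0,"ax":0,"ay":0,"az":-3},{"fingers":-1,"x":0,"y":0,"z":0,"ax":0,"ay":0,"az":-3},{"fingers":-1,"x":0,"y":0,"z":0,"ax":0,"ay":0,"az":-3},{"fingers":-1,"x":0,"y":0,"z":0,"ax":0,"ay":0,"az":-3},{"fingers":-1,"x":0,"y":0,"z":0,"ax":0,"ay":0,"az":-3},{"fingers":-1,"x":0,"y":0,"z":0,"ax":0,"ay":0,"az":-3},{"fingers":-1,"x":0,"y":0,"z":0,"ax":0,"ay":0,"az":-3},{"fingers":-1,"x":0,"y":0,"z":0,"ax":0,"ay":0,"az":-3},{"fingers":-1,"x":0,"y":0,"z":0,"ax":0,"ay":0,"az":0}])

```text
clock: 7.08
tcp_pos: [0.4972, 0.0864, 0.181]
orientation: [-2.9, -1.204, 0.0]
contact_force: [-2.8, 3.5, 2.6]
grip_width: 0.0136
gripper_force: 35.8
```

```bash
python3 st.py
```

```text
t 7.1 tcp [0.4972 0.0864 0.181 ] yaw_y -44.9 F [-2.8  3.5  2.6] M [ 1.12  0.6  -0.08] w 0.0136 gf 35.8 q [ 0.11  0.32 -0.48  2.    0.19  0.86 -1.26] zt [-0.001  0.001 -1.   ]
```

Near 35° now, with the stop possible from 44°. Going on in small steps.

Emit:
arm_command(rows=[{"fingers":-1,"x":0,"y":0,"z":0,"ax":0,"ay":0,"az":-1.5},{"fingers":-1,"x":0,"y":0,"z":0,"ax":0,"ay":0,"az":-1.5},{"fingers":-1,"x":0,"y":0,"z":0,"ax":0,"ay":0,"az":-1.5},{"fingers":-1,"x":0,"y":0,"z":0,"ax":0,"ay":0,"az":-1.5},{"fingers":-1,"x":0,"y":0,"z":0,"ax":0,"ay":0,"az":0}])

```text
clock: 7.5
tcp_pos: [0.497, 0.0864, 0.181]
orientation: [-2.834, -1.352, 0.0]
contact_force: [-3.2, 3.2, 4.2]
grip_width: 0.0135
gripper_force: 36.1
```

```bash
python3 st.py
```

```text
t 7.5 tcp [0.497  0.0864 0.181 ] yaw_y -39.0 F [-3.2  3.2  4.2] M [ 1.22  0.92 -0.13] w 0.0135 gf 36.1 q [ 0.13  0.33 -0.5   2.    0.2   0.87 -1.16] zt [-0.001  0.001 -1.   ]
```

Emit:
arm_command(rows=[{"fingers":-1,"x":0,"y":0,"z":0,"ax":0,"ay":0,"az":-1},{"fingers":-1,"x":0,"y":0,"z":0,"ax":0,"ay":0,"az":-1},{"fingers":-1,"x":0,"y":0,"z":0,"ax":0,"ay":0,"az":-1},{"fingers":-1,"x":0,"y":0,"z":0,"ax":0,"ay":0,"az":0}])

```text
clock: 7.83
tcp_pos: [0.4969, 0.0866, 0.181]
orientation: [-2.797, -1.425, 0.001]
contact_force: [-3.3, 5.1, 5.5]
grip_width: 0.0133
gripper_force: 36.2
```

```bash
python3 st.py
```

```text
t 7.8 tcp [0.4969 0.0866 0.181 ] yaw_y -36.0 F [-3.3  5.1  5.5] M [ 1.3   1.05 -0.23] w 0.0133 gf 36.2 q [ 0.14  0.33 -0.51  2.    0.21  0.87 -1.12] zt [-0.001  0.002 -1.   ]
```

Emit:
arm_command(rows=[{"fingers":-1,"x":0,"y":0,"z":0,"ax":0,"ay":0,"az":-1},{"fingers":-1,"x":0,"y":0,"z":0,"ax":0,"ay":0,"az":-1},{"fingers":-1,"x":0,"y":0,"z":0,"ax":0,"ay":0,"az":0}])

```text
clock: 8.08
tcp_pos: [0.4968, 0.0867, 0.181]
orientation: [-2.772, -1.474, 0.001]
contact_force: [-4.5, 5.2, 4.0]
grip_width: 0.0134
gripper_force: 36.3
```

```bash
python3 st.py
```

```text
t 8.1 tcp [0.4968 0.0867 0.181 ] yaw_y -34.0 F [-4.5  5.2  4. ] M [ 1.33  1.1  -0.14] w 0.0134 gf 36.3 q [ 0.14  0.33 -0.52  2.    0.21  0.87 -1.09] zt [-0.001  0.002 -1.   ]
```

No stop yet, but a small side load is building. Shifting 1 mm along the force to relieve it, then continuing.

Emit:
arm_command(rows=[{"fingers":-1,"x":0.0003,"y":-0.001,"z":0,"ax":0,"ay":0,"az":0},{"fingers":-1,"x":0,"y":0,"z":0,"ax":0,"ay":0,"az":-1},{"fingers":-1,"x":0,"y":0,"z":0,"ax":0,"ay":0,"az":-1},{"fingers":-1,"x":0,"y":0,"z":0,"ax":0,"ay":0,"az":0}])

```text
clock: 8.42
tcp_pos: [0.4967, 0.0869, 0.181]
orientation: [-2.746, -1.524, -0.0]
contact_force: [-3.6, 4.3, 3.5]
grip_width: 0.0133
gripper_force: 36.0
```

```bash
python3 st.py
```

```text
t 8.4 tcp [0.4967 0.0869 0.181 ] yaw_y -31.9 F [-3.6  4.3  3.5] M [ 1.26  0.86 -0.17] w 0.0133 gf 36.0 q [ 0.15  0.33 -0.53  2.    0.21  0.87 -1.05] zt [-0.001  0.001 -1.   ]
```

Emit:
arm_command(rows=[{"fingers":-1,"x":0,"y":0,"z":0,"ax":0,"ay":0,"az":-1},{"fingers":-1,"x":0,"y":0,"z":0,"ax":0,"ay":0,"az":-1},{"fingers":-1,"x":0,"y":0,"z":0,"ax":0,"ay":0,"az":-1},{"fingers":-1,"x":0,"y":0,"z":0,"ax":0,"ay":0,"az":0}])

```text
clock: 8.75
tcp_pos: [0.4967, 0.0869, 0.181]
orientation: [-2.705, -1.595, -0.0]
contact_force: [-3.0, 5.5, 4.5]
grip_width: 0.0133
gripper_force: 35.9
```

```bash
python3 st.py
```

```text
t 8.8 tcp [0.4967 0.0869 0.181 ] yaw_y -28.9 F [-3.   5.5  4.5] M [ 1.26  0.78 -0.17] w 0.0133 gf 35.9 q [ 0.16  0.33 -0.54  2.    0.22  0.87 -1.01] zt [-0.     0.001 -1.   ]
```

Emit:
arm_command(rows=[{"fingers":-1,"x":0,"y":0,"z":0,"ax":0,"ay":0,"az":-1},{"fingers":-1,"x":0,"y":0,"z":0,"ax":0,"ay":0,"az":-1},{"fingers":-1,"x":0,"y":0,"z":0,"ax":0,"ay":0,"az":-1},{"fingers":-1,"x":0,"y":0,"z":0,"ax":0,"ay":0,"az":0}])

```text
clock: 9.08
tcp_pos: [0.4967, 0.0869, 0.181]
orientation: [-2.662, -1.665, -0.0]
contact_force: [-2.8, 4.4, 4.0]
grip_width: 0.0138
gripper_force: 35.9
```

```bash
python3 st.py
```

```text
t 9.1 tcp [0.4967 0.0869 0.181 ] yaw_y -25.9 F [-2.8  4.4  4. ] M [ 1.3   0.82 -0.15] w 0.0138 gf 35.9 q [ 0.16  0.33 -0.55  2.    0.22  0.87 -0.96] zt [-0.     0.001 -1.   ]
```

Emit:
arm_command(rows=[{"fingers":-1,"x":0.0006,"y":-0.001,"z":0,"ax":0,"ay":0,"az":-1},{"fingers":-1,"x":0,"y":0,"z":0,"ax":0,"ay":0,"az":-1},{"fingers":-1,"x":0,"y":0,"z":0,"ax":0,"ay":0,"az":-1},{"fingers":-1,"x":0,"y":0,"z":0,"ax":0,"ay":0,"az":0}])

```text
clock: 9.42
tcp_pos: [0.4964, 0.0872, 0.181]
orientation: [-2.619, -1.735, -0.0]
contact_force: [-1.8, 4.2, 3.3]
grip_width: 0.0131
gripper_force: 35.6
```

```bash
python3 st.py
```

```text
t 9.4 tcp [0.4964 0.0872 0.181 ] yaw_y -23.0 F [-1.8  4.2  3.3] M [ 1.01  0.52 -0.09] w 0.0131 gf 35.6 q [ 0.17  0.33 -0.56  2.    0.23  0.87 -0.91] zt [ 0.  0. -1.]
```

Emit:
arm_command(rows=[{"fingers":-1,"x":0,"y":0,"z":0,"ax":0,"ay":0,"az":-1},{"fingers":-1,"x":0,"y":0,"z":0,"ax":0,"ay":0,"az":-1},{"fingers":-1,"x":0,"y":0,"z":0,"ax":0,"ay":0,"az":-1},{"fingers":-1,"x":0,"y":0,"z":0,"ax":0,"ay":0,"az":0}])

```text
clock: 9.75
tcp_pos: [0.4964, 0.0871, 0.181]
orientation: [-2.572, -1.803, -0.0]
contact_force: [-1.9, 4.7, 3.4]
grip_width: 0.0134
gripper_force: 35.8
```

```bash
python3 st.py
```

```text
t 9.8 tcp [0.4964 0.0871 0.181 ] yaw_y -19.9 F [-1.9  4.7  3.4] M [ 1.1   0.58 -0.05] w 0.0134 gf 35.8 q [ 0.18  0.34 -0.57  2.    0.23  0.87 -0.86] zt [ 0.  0. -1.]
```

Emit:
arm_command(rows=[{"fingers":-1,"x":0,"y":0,"z":0,"ax":0,"ay":0,"az":-1},{"fingers":-1,"x":0,"y":0,"z":0,"ax":0,"ay":0,"az":-1},{"fingers":-1,"x":0,"y":0,"z":0,"ax":0,"ay":0,"az":-1},{"fingers":-1,"x":0,"y":0,"z":0,"ax":0,"ay":0,"az":0}])

```text
clock: 10.08
tcp_pos: [0.4963, 0.0871, 0.181]
orientation: [-2.524, -1.87, 0.0]
contact_force: [-2.5, 4.4, 4.0]
grip_width: 0.0132
gripper_force: 35.9
```

```bash
python3 st.py
```

```text
t 10.1 tcp [0.4963 0.0871 0.181 ] yaw_y -17.0 F [-2.5  4.4  4. ] M [ 1.2   0.74 -0.19] w 0.0132 gf 35.9 q [ 0.19  0.34 -0.58  2.    0.24  0.87 -0.82] zt [-0.  0. -1.]
```

Emit:
arm_command(rows=[{"fingers":-1,"x":0,"y":0,"z":0,"ax":0,"ay":0,"az":-1},{"fingers":-1,"x":0,"y":0,"z":0,"ax":0,"ay":0,"az":-1},{"fingers":-1,"x":0,"y":0,"z":0,"ax":0,"ay":0,"az":-1},{"fingers":-1,"x":0,"y":0,"z":0,"ax":0,"ay":0,"az":0}])

```text
clock: 10.42
tcp_pos: [0.4961, 0.0873, 0.181]
orientation: [-2.474, -1.935, 0.0]
contact_force: [-3.2, 5.2, 3.9]
grip_width: 0.0137
gripper_force: 36.0
```

```bash
python3 st.py
```

```text
t 10.4 tcp [0.4961 0.0873 0.181 ] yaw_y -14.0 F [-3.2  5.2  3.9] M [ 1.31  0.84 -0.14] w 0.0137 gf 36.0 q [ 0.2   0.34 -0.59  2.    0.24  0.88 -0.77] zt [-0.  0. -1.]
```

Emit:
arm_command(rows=[{"fingers":-1,"x":0,"y":0,"z":0,"ax":0,"ay":0,"az":-1},{"fingers":-1,"x":0,"y":0,"z":0,"ax":0,"ay":0,"az":-1},{"fingers":-1,"x":0,"y":0,"z":0,"ax":0,"ay":0,"az":-1},{"fingers":-1,"x":0,"y":0,"z":0,"ax":0,"ay":0,"az":0}])

```text
clock: 10.75
tcp_pos: [0.4961, 0.0873, 0.181]
orientation: [-2.423, -1.999, 0.0]
contact_force: [-3.8, 5.4, 4.8]
grip_width: 0.0135
gripper_force: 36.1
```

```bash
python3 st.py
```

```text
t 10.8 tcp [0.4961 0.0873 0.181 ] yaw_y -10.9 F [-3.8  5.4  4.8] M [ 1.33  0.92 -0.2 ] w 0.0135 gf 36.1 q [ 0.21  0.34 -0.6   2.    0.25  0.88 -0.72] zt [-0.001  0.    -1.   ]
```

Emit:
arm_command(rows=[{"fingers":-1,"x":0,"y":0,"z":0,"ax":0,"ay":0,"az":-1},{"fingers":-1,"x":0,"y":0,"z":0,"ax":0,"ay":0,"az":-1},{"fingers":-1,"x":0,"y":0,"z":0,"ax":0,"ay":0,"az":-1},{"fingers":-1,"x":0,"y":0,"z":0,"ax":0,"ay":0,"az":0}])

```text
clock: 11.08
tcp_pos: [0.496, 0.0877, 0.181]
orientation: [-2.369, -2.061, -0.0]
contact_force: [-3.2, 5.9, 4.5]
grip_width: 0.0135
gripper_force: 36.3
```

```bash
python3 st.py
```

```text
t 11.1 tcp [0.496  0.0877 0.181 ] yaw_y -8.0 F [-3.2  5.9  4.5] M [ 1.57  0.97 -0.32] w 0.0135 gf 36.3 q [ 0.22  0.34 -0.61  1.99  0.25  0.88 -0.67] zt [-0.001  0.001 -1.   ]
```

Mz has risen to -0.32 at 72°. Checking in single degrees.

Emit:
arm_command(rows=[{"fingers":-1,"x":0.0006,"y":-0.0006,"z":0,"ax":0,"ay":0,"az":-1},{"fingers":-1,"x":0,"y":0,"z":0,"ax":0,"ay":0,"az":0}])

```text
clock: 11.25
tcp_pos: [0.4958, 0.0884, 0.181]
orientation: [-2.352, -2.082, -0.001]
contact_force: [-2.1, 5.8, 4.2]
grip_width: 0.0132
gripper_force: 35.9
```

```bash
python3 st.py
```

```text
t 11.2 tcp [0.4958 0.0884 0.181 ] yaw_y -7.0 F [-2.1  5.8  4.2] M [ 1.57  0.78 -0.22] w 0.0132 gf 35.9 q [ 0.22  0.34 -0.62  2.    0.26  0.88 -0.66] zt [ 0.     0.001 -1.   ]
```

Emit:
arm_command(rows=[{"fingers":-1,"x":0,"y":0,"z":0,"ax":0,"ay":0,"az":-1},{"fingers":-1,"x":0,"y":0,"z":0,"ax":0,"ay":0,"az":0}])

```text
clock: 11.42
tcp_pos: [0.4957, 0.0886, 0.181]
orientation: [-2.333, -2.102, -0.002]
contact_force: [-2.2, 6.2, 4.0]
grip_width: 0.0136
gripper_force: 36.0
```

```bash
python3 st.py
```

```text
t 11.4 tcp [0.4957 0.0886 0.181 ] yaw_y -6.0 F [-2.2  6.2  4. ] M [ 1.77  0.78 -0.32] w 0.0136 gf 36.0 q [ 0.22  0.35 -0.62  2.    0.26  0.88 -0.64] zt [-0.     0.002 -1.   ]
```

Emit:
arm_command(rows=[{"fingers":-1,"x":0,"y":0,"z":0,"ax":0,"ay":0,"az":-1},{"fingers":-1,"x":0,"y":0,"z":0,"ax":0,"ay":0,"az":-1},{"fingers":-1,"x":0,"y":0,"z":0,"ax":0,"ay":0,"az":0}])

```text
clock: 11.67
tcp_pos: [0.4958, 0.0887, 0.1811]
orientation: [-2.297, -2.14, -0.002]
contact_force: [-2.7, 5.9, 3.6]
grip_width: 0.0131
gripper_force: 40.8
```

```bash
python3 st.py
```

```text
t 11.7 tcp [0.4958 0.0887 0.1811] yaw_y -4.0 F [-2.7  5.9  3.6] M [ 1.92  0.79 -0.87] w 0.0131 gf 40.8 q [ 0.23  0.35 -0.63  1.99  0.26  0.88 -0.61] zt [-0.     0.002 -1.   ]
```

That is the stop: Mz jumped to -0.87. Backing off 2° to unload it and easing the side load.

Emit:
arm_command(rows=[{"fingers":-1,"x":0,"y":0,"z":0,"ax":0,"ay":0,"az":1},{"fingers":-1,"x":0,"y":0,"z":0,"ax":0,"ay":0,"az":1},{"fingers":-1,"x":0,"y":0,"z":0,"ax":0,"ay":0,"az":0.5},{"fingers":-1,"x":0.0006,"y":-0.0003,"z":-0.0005,"ax":0,"ay":0,"az":0},{"fingers":-1,"x":0,"y":0,"z":0,"ax":0,"ay":0,"az":0}])

```text
clock: 12.08
tcp_pos: [0.4957, 0.0884, 0.1811]
orientation: [-2.344, -2.092, -0.001]
contact_force: [0.1, 5.6, -3.1]
grip_width: 0.013
gripper_force: 34.8
```

```bash
python3 st.py
```

```text
t 12.1 tcp [0.4957 0.0884 0.1811] yaw_y -6.5 F [ 0.1  5.6 -3.1] M [ 1.5   0.1  -0.15] w 0.0130 gf 34.8 q [ 0.22  0.34 -0.62  2.    0.26  0.88 -0.65] zt [ 0.     0.001 -1.   ]
```

Emit:
arm_command(rows=[{"fingers":-1,"x":0,"y":0,"z":-0.001,"ax":0,"ay":0,"az":0},{"fingers":-1,"x":0,"y":0,"z":-0.001,"ax":0,"ay":0,"az":0},{"fingers":-1,"x":0,"y":0,"z":-0.001,"ax":0,"ay":0,"az":0},{"fingers":-1,"x":0,"y":0,"z":0,"ax":0,"ay":0,"az":0}])

```text
clock: 12.42
tcp_pos: [0.4956, 0.0881, 0.1844]
orientation: [-2.344, -2.091, 0.0]
contact_force: [-1.3, 4.4, -3.1]
grip_width: 0.0136
gripper_force: 34.6
```

Emit:
arm_command(rows=[{"fingers":-1,"x":0,"y":0,"z":-0.001,"ax":0,"ay":0,"az":0},{"fingers":-1,"x":0,"y":0,"z":-0.001,"ax":0,"ay":0,"az":0},{"fingers":-1,"x":0,"y":0,"z":0,"ax":0,"ay":0,"az":0}])

```text
clock: 12.67
tcp_pos: [0.4957, 0.0881, 0.1866]
orientation: [2.344, 2.091, -0.0]
contact_force: [-0.8, 3.5, -1.9]
grip_width: 0.0133
gripper_force: 34.7
```

Past the 3 mm play with only the cup's weight, so it is free. Lifting on.

Emit:
arm_command(rows=[{"fingers":-1,"x":0,"y":0,"z":-0.003,"ax":0,"ay":0,"az":0},{"fingers":-1,"x":0,"y":0,"z":-0.003,"ax":0,"ay":0,"az":0},{"fingers":-1,"x":0,"y":0,"z":-0.003,"ax":0,"ay":0,"az":0},{"fingers":-1,"x":0,"y":0,"z":-0.003,"ax":0,"ay":0,"az":0},{"fingers":-1,"x":0,"y":0,"z":-0.004,"ax":0,"ay":0,"az":0},{"fingers":-1,"x":0,"y":0,"z":-0.005,"ax":0,"ay":0,"az":0},{"fingers":-1,"x":0,"y":0,"z":-0.01,"ax":0,"ay":0,"az":0},{"fingers":-1,"x":0,"y":0,"z":-0.01,"ax":0,"ay":0,"az":0},{"fingers":-1,"x":0,"y":0,"z":-0.01,"ax":0,"ay":0,"az":0},{"fingers":-1,"x":0,"y":0,"z":0,"ax":0,"ay":0,"az":0}])

```text
clock: 13.5
tcp_pos: [0.497, 0.0887, 0.2401]
orientation: [2.343, 2.09, 0.005]
contact_force: [-0.0, 0.1, -0.9]
grip_width: 0.0131
gripper_force: 34.9
```

```bash
cat > mat.py <<'E'
from h import *
for n in ('top','side'):
    f=dict(np.load(n+'0.npz'));im=f['frame']
    h=cv2.cvtColor(im,cv2.COLOR_RGB2HSV);u,v={'top':(240,200),'side':(382,228)}[n]
    m=((h[...,1]>115)&(h[...,0]<22)&(h[...,2]>90)).astype(np.uint8)
    m[:,:u-42]=0;m[:,u+42:]=0;m[:v-42]=0;m[v+42:]=0
    m=cv2.morphologyEx(m,cv2.MORPH_OPEN,np.ones((3,3)))
    c=max(cv2.findContours(m,0,2)[0],key=cv2.contourArea)
    q=cloud(f)[c[:,0,1],c[:,0,0],:2];q=q[~np.isnan(q[:,0])]
    cc,rr=cv2.minEnclosingCircle((cv2.convexHull((q*1000).astype(np.float32))))
    print(n,np.round(cc,1),round(rr,1),cv2.fitEllipse(c))
E
python3 mat.py; python3 st.py .479 .314 .22; python3 -c "
from h import *
grab('side','s1.png')"
```

```text
top [478.5 313.7] 71.1 ((240.37744140625, 200.8392791748047), (58.83903884887695, 60.01272201538086), 62.84762191772461)
side [478.3 314.3] 71.7 ((381.3824462890625, 228.0347900390625), (50.01408767700195, 57.40960693359375), 105.81123352050781)
t 13.5 tcp [0.497  0.0887 0.2401] yaw_y -6.5 F [-0.   0.1 -0.9] M [ 0.04 -0.04 -0.02] w 0.0131 gf 34.9 q [ 0.25  0.27 -0.64  1.94  0.19  0.99 -0.59] zt [ 0.004  0.    -1.   ]
shift tool [ 0.2217 -0.0436  0.0202]
```

View pics/s1.png

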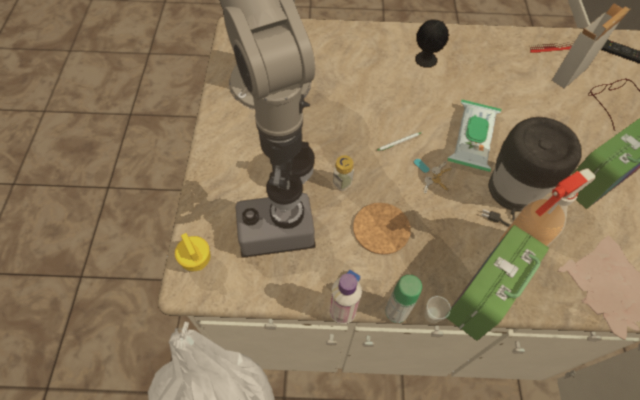

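The cup is out and upright at (285,188), and the socket is empty. The mat centre from both views is (0.4785, 0.314), radius about 71 mm. Carrying it over.

Emit:
arm_command(rows=[{"fingers":-1,"x":0.012,"y":-0.0024,"z":0,"ax":0,"ay":0,"az":0},{"fingers":-1,"x":0.024,"y":-0.0047,"z":0,"ax":0,"ay":0,"az":0},{"fingers":-1,"x":0.026,"y":-0.0051,"z":0,"ax":0,"ay":0,"az":0},{"fingers":-1,"x":0.026,"y":-0.0051,"z":0,"ax":0,"ay":0,"az":0},{"fingers":-1,"x":0.026,"y":-0.0051,"z":0,"ax":0,"ay":0,"az":0},{"fingers":-1,"x":0.026,"y":-0.0051,"z":0,"ax":0,"ay":0,"az":0},{"fingers":-1,"x":0.026,"y":-0.0051,"z":0,"ax":0,"ay":0,"az":0},{"fingers":-1,"x":0.024,"y":-0.0047,"z":0,"ax":0,"ay":0,"az":0},{"fingers":-1,"x":0.02,"y":-0.004,"z":0,"ax":0,"ay":0,"az":0},{"fingers":-1,"x":0.012,"y":-0.0024,"z":0,"ax":0,"ay":0,"az":0}])

```text
clock: 14.38
tcp_pos: [0.4765, 0.3164, 0.2371]
orientation: [-2.341, -2.093, -0.0]
contact_force: [0.3, -0.0, -1.1]
grip_width: 0.0129
gripper_force: 34.8
```

Emit:
arm_command(rows=[{"fingers":-1,"x":0,"y":0,"z":0.01,"ax":0,"ay":0,"az":0},{"fingers":-1,"x":0,"y":0,"z":0.02,"ax":0,"ay":0,"az":0},{"fingers":-1,"x":0,"y":0,"z":0.02,"ax":0,"ay":0,"az":0},{"fingers":-1,"x":0,"y":0,"z":0.02,"ax":0,"ay":0,"az":0},{"fingers":-1,"x":0,"y":0,"z":0.02,"ax":0,"ay":0,"az":0},{"fingers":-1,"x":0,"y":0,"z":0.02,"ax":0,"ay":0,"az":0},{"fingers":-1,"x":0,"y":0,"z":0.01,"ax":0,"ay":0,"az":0},{"fingers":-1,"x":0,"y":0,"z":0.005,"ax":0,"ay":0,"az":0},{"fingers":-1,"x":0,"y":0,"z":0,"ax":0,"ay":0,"az":0},{"fingers":-1,"x":0,"y":0,"z":0,"ax":0,"ay":0,"az":0}])

```text
clock: 15.22
tcp_pos: [0.4779, 0.3136, 0.1129]
orientation: [2.345, 2.091, 0.001]
contact_force: [-0.1, 1.0, -0.8]
grip_width: 0.013
gripper_force: 34.7
```

```bash
python3 st.py .4785 .314 .099
```

```text
t 15.2 tcp [0.4779 0.3136 0.1129] yaw_y -6.6 F [-0.1  1.  -0.8] M [0.   0.04 0.01] w 0.0130 gf 34.7 q [-0.22  0.55 -0.62  1.89  0.43  0.83 -1.17] zt [ 0.001  0.    -1.   ]
shift tool [0.0005 0.0005 0.0139]
```

Emit:
arm_command(rows=[{"fingers":-1,"x":0,"y":0,"z":0.004,"ax":0,"ay":0,"az":0},{"fingers":-1,"x":0,"y":0,"z":0.003,"ax":0,"ay":0,"az":0},{"fingers":-1,"x":0,"y":0,"z":0.002,"ax":0,"ay":0,"az":0},{"fingers":-1,"x":0,"y":0,"z":0.002,"ax":0,"ay":0,"az":0},{"fingers":-1,"x":0,"y":0,"z":0,"ax":0,"ay":0,"az":0}])

```text
clock: 15.63
tcp_pos: [0.4774, 0.3136, 0.1012]
orientation: [2.344, 2.091, -0.0]
contact_force: [-0.1, 0.5, -1.8]
grip_width: 0.0134
gripper_force: 34.8
```

Emit:
arm_command(rows=[{"fingers":-1,"x":0,"y":0,"z":0.001,"ax":0,"ay":0,"az":0},{"fingers":-1,"x":0,"y":0,"z":0.001,"ax":0,"ay":0,"az":0},{"fingers":-1,"x":0,"y":0,"z":0,"ax":0,"ay":0,"az":0}])

```text
clock: 15.88
tcp_pos: [0.4774, 0.3137, 0.0993]
orientation: [-2.344, -2.091, 0.0]
contact_force: [-0.5, -0.1, -1.7]
grip_width: 0.0131
gripper_force: 34.8
```

Emit:
arm_command(rows=[{"fingers":-1,"x":0,"y":0,"z":0.001,"ax":0,"ay":0,"az":0},{"fingers":-1,"x":0,"y":0,"z":0,"ax":0,"ay":0,"az":0}])

```text
clock: 16.05
tcp_pos: [0.4776, 0.314, 0.0989]
orientation: [2.344, 2.091, 0.001]
contact_force: [-0.7, -0.8, 2.3]
grip_width: 0.0136
gripper_force: 35.5
```

The cup has touched down (+2 N at the expected height). Releasing and rising.

Emit:
arm_command(rows=[{"fingers":-0.4,"x":0,"y":0,"z":0.0003,"ax":0,"ay":0,"az":0},{"fingers":-0.2,"x":0,"y":0,"z":0,"ax":0,"ay":0,"az":0},{"fingers":0,"x":0,"y":0,"z":0,"ax":0,"ay":0,"az":0},{"fingers":0,"x":0,"y":0,"z":0,"ax":0,"ay":0,"az":0},{"fingers":0,"x":0,"y":0,"z":0,"ax":0,"ay":0,"az":0}])

```text
clock: 16.47
tcp_pos: [0.4775, 0.3138, 0.0981]
orientation: [2.344, 2.091, 0.0]
contact_force: [-0.2, 0.4, 0.3]
grip_width: 0.0428
gripper_force: 0.0
```

Emit:
arm_command(rows=[{"fingers":0,"x":0,"y":0,"z":-0.005,"ax":0,"ay":0,"az":0},{"fingers":0,"x":0,"y":0,"z":-0.01,"ax":0,"ay":0,"az":0},{"fingers":0,"x":0,"y":0,"z":-0.02,"ax":0,"ay":0,"az":0},{"fingers":0,"x":0,"y":0,"z":-0.03,"ax":0,"ay":0,"az":0},{"fingers":0,"x":0,"y":0,"z":-0.03,"ax":0,"ay":0,"az":0},{"fingers":0,"x":0,"y":0,"z":-0.03,"ax":0,"ay":0,"az":0},{"fingers":0,"x":0,"y":0,"z":0,"ax":0,"ay":0,"az":0},{"fingers":0,"x":0,"y":0,"z":0,"ax":0,"ay":0,"az":0}])

```text
clock: 17.13
tcp_pos: [0.4784, 0.3147, 0.2259]
orientation: [2.344, 2.09, 0.008]
contact_force: [-0.7, -0.4, 1.1]
grip_width: 0.0426
gripper_force: 0.0
```

```bash
python3 st.py; python3 -c "
from h import *
f=grab('wrist','w9.png');grab('side','s9.png');W=cloud(f)
q=W[(W[...,2]>.1)&(W[...,2]<.112)&(np.hypot(W[...,0]-.4785,W[...,1]-.314)<.06)]
print(len(q),cv2.minAreaRect((q[:,:2]*1000).astype(np.float32)),np.median(q,0))"
```

```text
t 17.1 tcp [0.4784 0.3147 0.2259] yaw_y -6.5 F [-0.7 -0.4  1.1] M [ 0.    0.03 -0.03] w 0.0426 gf 0.0 q [-0.15  0.42 -0.69  1.8   0.31  1.03 -1.07] zt [ 0.004  0.002 -1.   ]
1257 ((477.0991516113281, 312.00677490234375), (55.98781967163086, 13.549310684204102), 83.82667541503906) [0.47748361 0.3142227  0.10613656]
```

View pics/s9.png

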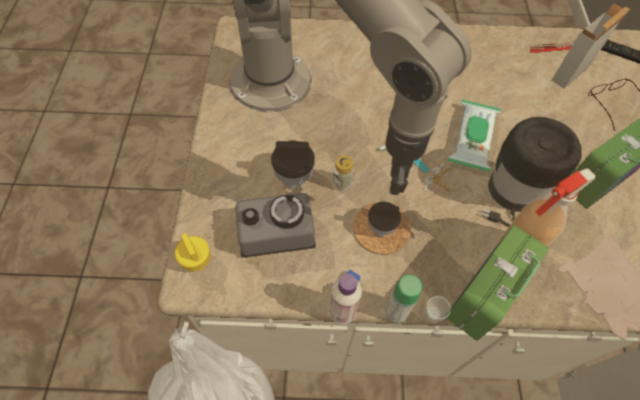

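The side view shows the cup upright on the mat at (383,220), the gripper clear of it and the jar unmoved at (344,170). The cup's bar top is at z 0.106, within 2 mm of the mat centre.

```bash
python3 -c "
from bench import r
print(r.hand_in())"
```

```text
the job is handed in; nothing more can be done
None
```

I pressed the button fully down, turned the cup to its stop about 74° round, lifted it off and stood it upright near the centre of the cork mat. The job was handed in at about 17 s; no verdict was returned. The turn briefly loaded the stop to about 0.87 N m (roughly 29 N by the task's scale, limit 50 N) before I backed off.

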